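Index the sample carousel and hold its port lid open

ROBOT

A 6-joint arm with a two-finger parallel gripper is mounted at the origin on the work surface. World frame = base frame: x ahead of the robot, y to its left, z up, the work surface at z = 0. Lengths are in m, angles in degrees, forces in N, time in s.
With the tool pointing down it reaches from about 0.35 to 0.875 m from the base axis. Payload 4.2 kg.
Tool frame: the origin (TCP) lies midway between the tips of the shut fingers; the grasp point (between the pads) lies 19 mm behind it; z points along the fingers, y is the line along which they close (so a half turn about z gives the same grasp; the last joint's range is limited). The gripper opens to 87 mm and grips with 3 to 60 N. Pads are 19 mm wide; open, the fingers measure 117 mm over their backs; the gripper's body (75 mm by 190 mm) begins 51 mm behind the grasp point.
Start: joints at [-53.824, 22.042, 0.453, 0, -68.411, -14.817], TCP at [0.228, -0.582, 0.223] pointing down, gripper open.
Joint ranges: [-179.83, 179.83], [-69.29, 118.12], [-61.27, 80.66], [-181.25, 117.63], [-171.15, -9.14], [-177.46, 177.46]. Speed limits (degrees/s): [159.86, 159.86, 180, 180, 180, 180].

INTERFACE

Orientations are given as a 3x3 rotation matrix whose columns are the frame's x, y, z axes.
In Python, from station import * gives the robot as it stands.
- The arm moves only by the tool move_arm, never from a script. Its argument "targets" is text: rows parted by semicolons, each of 4 numbers parted by spaces: the shift along the world's x, y, z in units of 25 mm (1.0 is 25 mm), then the turn about the world's z in units of 5 degrees (1.0 is 5 degrees). In form: tx ty tz spin; .... A call has 1 to 10 rows; each row shifts and turns the commanded pose from where the row before left it; what a row does not reach is not made up. A row lasts 1/12 s, in which the tool goes at most 41.7 mm and 7.16 degrees, less where a joint would pass 70% of its speed; a pose out of reach is approached as far as the arm can. A call is refused whole if a number of a shift passes 1 or a number of a turn 1, either way. A call with a gripper value outside its range is refused whole. "gripper" is the finger opening in mm, from 0 to 87, set as the call begins (left out, the last holds). The fingers move at their own pace and stop on an object; the grip force is fixed at half the most. Time passes only in rows, so rows that do not move let the fingers close. It gives the time, the measured TCP pose, the force, the opening and the grip force at its end, in the units of the state.
- sense(): the state, without advancing time (a new reading comes with each control period).
- capture(name): name is "side" or "top" or "wrist"; returns a dict with "image" (400x640x3 uint8, blue, green, red), "fx", "fy", "cx", "cy" (pixels), "world_from_camera" (4x4, takes a point from camera to world coordinates); the wrist camera has in their place "hand_eye" (4x4, takes a point from camera to tool coordinates, whose origin is the TCP and whose axes are the flange's). Camera axes: x right, y up, looking along -z (the intrinsics and any distortion apply to the point x, -y, -z); pixel columns grow to the right and rows downward; lengths in m; the calibration is good to about 2 mm. The wrist camera is an equidistant fisheye: a pixel r from the principal point sees the ray r / f radians off the axis. A picture is of the moment at which its call begins: read the wrist's pose just before it. There is no depth.
- finish_job(): hands the job in; it is judged then, once.
The state is a dict: "time_s": time; "joints": joint angles; "joint_velocities": joint speeds; "effort": joint torques, N m; "tcp_pos": TCP position; "ee_rot": TCP orientation; "wrist_force": force on the tool from outside, world axes, zero at the start; "moment": the same for the moment, N m; "gripper_width": opening from 0.0 (shut) to 1.0 (fully open); "gripper_force": force on a finger pad.
Only numpy, scipy, OpenCV 4.12 (cv2) and the standard library are available. Lean on these libraries where they do the work, as an engineer would, in place of code of your own. Each camera call takes 0.05 s, during which the arm holds its last target. There are 200 camera calls.

TASK

With the port lid shut, turn the sample changer's carousel by its winged knob until the one tube without a cap clicks into place right under the port. Then lift the sprung port lid by its bar and hold it 60 degrees open, so that a colleague across the bench can pipette into that tube; finish still holding the lid there, because it springs shut when let go. Leave everything else on the bench, and the loose cap lying on the cover, where it is.

Things in the scene. Friction and masses are not known exactly. Their poses are not given: they have to be found in the camera images.
- changer: sample changer, fixed: white tub 300 x 300 mm with clear walls and a flat clear cover, upper face at z 0.147. Origin on the bench on the carousel's axis, mid square; x points from that axis to the port, away from the robot. Bolted to its right side is a white measuring unit (its y -0.157 to -0.297, x -0.135 to 0.135, up to z 0.205)
- carousel (a joint): carousel angle (rad), counterclockwise from above positive, 0 at the start. 12 tube places on a 100 mm radius, one every 30 degrees (0.5236 rad), with a click stop at each: at every multiple of 0.5236 a place is under the port. Turns either way, up to 6.2 rad; a click takes about 0.05 N m to pass and pulls in the last 10 degrees when let go. The tubes ride round in it
- wing_grip (a point): grip point of the carousel's winged knob, above the middle of the cover: a black upright fin 64 mm long, 14 thick, z 0.160 to 0.204; this point is on the carousel's axis, 16 mm below the fin's top. Its x axis runs along the fin and turns with the carousel. Pinch the fin across its thickness from above and twist about the vertical
- sipper (a point): tip end of the sipper arm, an aluminium bar 28 mm wide fixed above the cover, reaching from the measuring unit along changer y to this point, its top at z 0.185 (this point is on its top)
- port (a point): middle of the port, a 70 x 66 mm opening in the cover, 100 mm from the carousel's axis along changer x, at the cover's upper face (z 0.147); fixed to the changer. The lid lies over it
- lid (a joint): opening angle (rad) of the port lid: 0 shut flat on the cover, 1.047 at 60 degrees, stop at 1.6. The edge across the bench from the robot rises and swings up and back toward the carousel's axis. A spring and its weight close it from any angle (1 to 3 N at the bar)
- lid_hinge (a point): point on the lid's hinge line, which runs along changer y, 55 mm from the carousel's axis toward the port, at z 0.147; fixed to the changer, axes as changer
- lid_bar (a point): middle of the lid's pull bar: round steel bar 12 mm thick along changer y, on two end posts (64 mm free between them), its centre 38 mm above the lid plate. Lid shut: 80 mm beyond the hinge line along changer x, 43 mm above it, z 0.190. Moves with the lid, a flat clear plate, grey frame, 89 x 84 x 5 mm
- tube_open: the one tube without a cap: a clear 50 ml tube 29 mm across, 114 tall, open mouth, standing in one of the carousel's places (loose by about 2 mm) with its underside at z 0.02; origin under its centre
- tube_a: capped tube: the same clear 50 ml tube with a blue screw cap 34 mm across, 117 tall in all, standing in another place of the carousel; origin under its centre
- tube_b: capped tube: the same clear 50 ml tube with a blue screw cap 34 mm across, 117 tall in all, standing in another place of the carousel; origin under its centre
- tube_c: capped tube: the same clear 50 ml tube with a blue screw cap 34 mm across, 117 tall in all, standing in another place of the carousel; origin under its centre
- tube_d: capped tube: the same clear 50 ml tube with a blue screw cap 34 mm across, 117 tall in all, standing in another place of the carousel; origin under its centre
- tube_cap: loose blue screw cap of the uncapped tube, 34 mm across, 14 high, lying open side up on the clear cover near its left edge at changer x -0.04, y +0.125; leave it there
- beaker: large empty glass beaker, 90 mm across, 125 tall, on the bench to the left of the changer; bystander, origin under its centre
- beaker_small: small empty glass beaker, 50 mm across, 70 tall, right of the measuring unit; bystander, origin under its centre
- petri: covered glass dish, 94 mm across, 19 high, left of the changer; bystander
- petri_large: open glass dish, 120 mm across, 17 high, left of the changer; bystander
- wash_bottle: white wash bottle with a bent spout, 68 mm across, about 190 tall in all, right of the measuring unit; bystander
- marker: white felt-tip pen with a black cap, 140 mm long, 13 thick, lying along its x axis, right of the measuring unit; bystander
There are look-alikes about, which are no part of the job. There is more than one size of the tube_cap; the one meant has the size given above.

How it is judged:
By the outcome, as a careful person would: the job done as asked, in the order asked, and still so for the second after the job is handed in, while the arm keeps its last pose, push and grip.
It also fails if it takes over 54 s, if anything falls off the work surface, if the arm or the gripper's body presses on something with over 40 N, if the wrist force passes 120 N, or if a joint passes its speed limit or range.

## Working session

There is one attempt and no reset: what is moved stays moved. The work goes in short steps, Python scripts to look and compute and a tool call to move; the robot and the scene stay as the last step left them, time stands still between calls to the robot, and variables do not carry over. Pictures are saved under pics/ and viewed, at most 10 in all, crops included, and the job is handed in when it is done.

Besides the shell and the picture viewer there is one more tool, called after "Request:" as name(argument=value, ...) on one line, values as JSON. move_arm: Moves the arm, as the interface text tells. Its arguments: {"type":"object","properties":{"targets":{"type":"string"},"gripper":{"type":"number"}},"required":["targets"]}

```bash
mkdir -p pics; ls; python3 - <<'E'
from station import *
import cv2,numpy as np
s=sense();print(s)
for n in("top","side"):
    c=capture(n);cv2.imwrite(f"pics/{n}0.png",c["image"]);print(n,c["fx"],c["fy"],c["cx"],c["cy"],np.round(c["world_from_camera"],4).tolist())
    np.savez(f"pics/{n}0.npz",**{k:v for k,v in c.items()})
E
```

```text
pics
{'time_s': 0.0, 'joints': array([-5.38230253e+01,  2.20908096e+01,  3.79577863e-01, -2.89008138e-02,
       -6.84119276e+01, -1.48172898e+01]), 'joint_velocities': array([-0.03783486,  0.12908803,  0.01326675, -0.01886576,  0.04931917,
       -0.03069582]), 'effort': array([-3.20871559e-04, -3.90666175e+01,  1.87407303e+01,  4.21988457e+00,
        1.09408065e-02, -2.20407014e-04]), 'tcp_pos': array([ 0.22743981, -0.5814941 ,  0.22145796]), 'ee_rot': array([[-9.31380045e-01, -3.64047277e-01, -8.90203724e-04],
       [-3.64048353e-01,  9.31377877e-01,  2.01192462e-03],
       [ 9.66803751e-05,  2.19794364e-03, -9.99997580e-01]]), 'wrist_force': array([ 0.85584786,  0.01275329, -0.15462585]), 'moment': array([ 0.03285989, -0.00969048, -0.02521841]), 'gripper_force': 0.0, 'gripper_width': 0.9977320097356875}
top 389.8388647650997 389.8388647650997 323.1350161217047 197.56214380280298 [[0.0563, 0.9781, -0.2005, 0.2691], [-0.9984, 0.0546, -0.0139, 0.0261], [-0.0026, 0.2009, 0.9796, 1.1524], [0.0, 0.0, 0.0, 1.0]]
side 377.18385902266357 377.18385902266357 321.20630191801416 196.3796995240505 [[0.3629, -0.8123, 0.4565, 0.9853], [0.9318, 0.3122, -0.1852, -0.1559], [0.0079, 0.4926, 0.8702, 1.1172], [0.0, 0.0, 0.0, 1.0]]
```

View pics/top0.png

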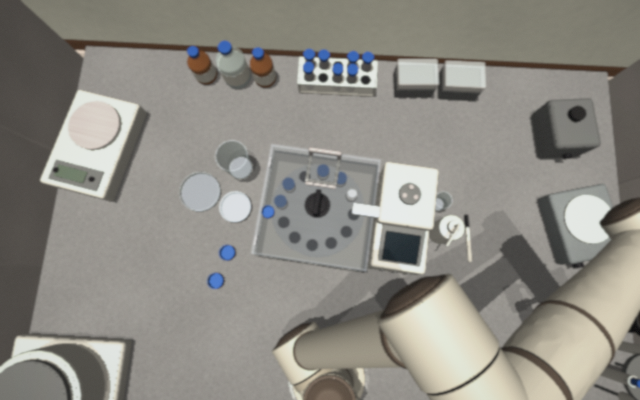

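View pics/side0.png

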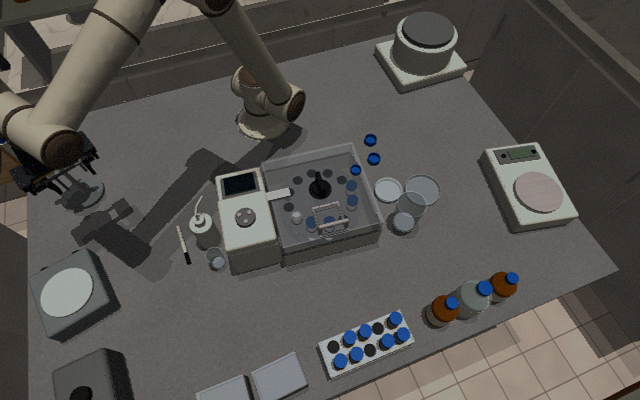

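Top view: the changer is centred near (317,205), with the knob there, the port lid near (323,175), and a pale, probably open, tube near (352,194). I'll enlarge both views.

```bash
python3 - <<'E'
import cv2
a=cv2.imread("pics/top0.png")[140:275,245:395];cv2.imwrite("pics/t0c.png",cv2.resize(a,(660,594),interpolation=cv2.INTER_CUBIC))
a=cv2.imread("pics/side0.png")[135:265,250:390];cv2.imwrite("pics/s0c.png",cv2.resize(a,(630,585),interpolation=cv2.INTER_CUBIC))
E
```

```text
(no output)
```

View pics/t0c.png

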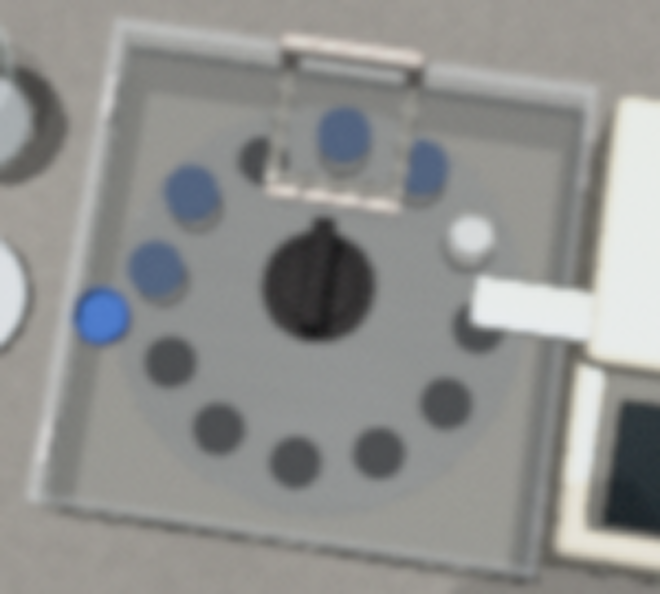

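View pics/s0c.png

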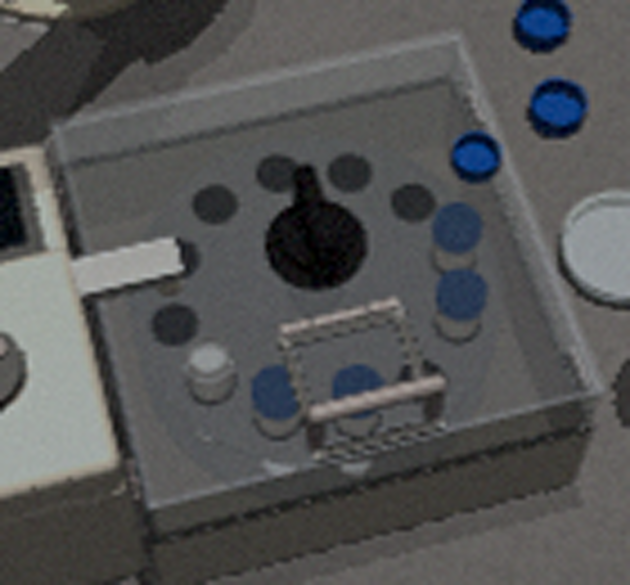

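The places run evenly round the carousel. A capped tube is under the port, the next place clockwise holds another capped tube, and the open tube is in the one after that. So the carousel has to turn +60 deg (counterclockwise). Next I'll fit the changer's pose from the points I read.

```bash
cat > fit.py <<'E'
import numpy as np
from scipy.optimize import least_squares
C={n:np.load(f"pics/{n}0.npz") for n in("top","side")}
def proj(n,p):
    c=C[n];T=np.linalg.inv(c["world_from_camera"]);q=T[:3,:3]@p+T[:3,3]
    return np.array([c["cx"]+c["fx"]*q[0]/-q[2],c["cy"]+c["fy"]*-q[1]/-q[2]])
r=lambda a:(.1*np.cos(np.radians(a)),.1*np.sin(np.radians(a)),.137)
O=[("top",(118,25),(.15,.15,.147)),("top",(598,90),(.15,-.15,.147)),("top",(530,575),(-.15,-.15,.147)),("top",(35,498),(-.15,.15,.147)),
("top",(354,51),(.135,0,.19)),("top",(344,133),r(0)),("top",(192,191),r(60)),("top",(157,268),r(90)),("top",(102,313),(-.04,.125,.161)),
("side",(55,128),(-.15,-.15,.147)),("side",(460,37),(-.15,.15,.147)),("side",(603,390),(.15,.15,.147)),("side",(150,510),(.15,-.15,.147)),
("side",(377,397),(.135,0,.19)),("side",(357,386),r(0)),("side",(461,294),r(60)),("side",(457,226),r(90)),("side",(476,156),(-.04,.125,.161))]
def px(n,u):
    s,o=(4.4,(245,140)) if n=="top" else (4.5,(250,135))
    return (np.array(u)+.5)/s-.5+o
def w(x,l):
    c,s=np.cos(x[2]),np.sin(x[2]);return np.array([x[0]+c*l[0]-s*l[1],x[1]+s*l[0]+c*l[1],l[2]])
f=lambda x:np.concatenate([proj(n,w(x,l))-px(n,u) for n,u,l in O])
if __name__=="__main__":
    s=least_squares(f,[.5,0,0],loss="soft_l1");print(s.x[:2],np.degrees(s.x[2]));print(np.round(s.fun.reshape(-1,2) if 0 else f(s.x).reshape(-1,2),1).tolist())
    x=s.x
    g=least_squares(lambda a:np.concatenate([proj("top",w([x[0],x[1],a[0]],(d,0,.204)))-px("top",u) for d,u in((.032,(325,220)),(-.032,(314,334)))]),[x[2]]);print("fin",np.degrees(g.x),g.fun)
    print("bar",w(x,(.135,0,.19)),"bar60",w(x,(.0578,0,.238)))
E
python3 fit.py
```

```text
[0.45473236 0.05423282] -5.4344047402157
[[-0.2, -2.5], [0.6, -1.3], [1.8, 0.8], [-2.0, 0.3], [0.1, -0.3], [0.4, -0.4], [0.2, -0.5], [0.0, -0.6], [-0.7, 1.0], [-1.5, -1.8], [0.0, -2.1], [1.0, 0.3], [-1.1, 0.3], [-0.1, 0.5], [0.2, 0.3], [0.2, -0.9], [0.1, -0.7], [0.3, -1.9]]
fin [-1.9980428] [-0.22600531 -1.57593952 -0.15712113 -2.26502039]
bar [0.58912557 0.0414475  0.19      ] bar60 [0.51227256 0.04875881 0.238     ]
```

Request:
move_arm(targets="0 0.3 1 0; 0 0.6 1 0; 0.4 1 1 0; 0.4 1 0 0; 0.4 1 0 0; 0.4 1 0 0; 0.4 1 0 0; 0.4 1 0 0; 0.4 1 0 -0.5; 0.4 1 0 -0.5", gripper=50)

```text
time_s: 0.93
tcp_pos: [0.3077, -0.3581, 0.2971]
ee_rot: [[-0.96, -0.279, -0.001], [-0.279, 0.96, 0.001], [0.0, 0.001, -1.0]]
wrist_force: [0.9, -0.4, -0.8]
gripper_width: 0.577
gripper_force: 0.0
```

Request:
move_arm(targets="0.4 1 0 -0.5; 0.4 1 0 -0.5; 0.4 1 0 -0.5; 0.4 1 0 -0.5; 0.4 1 0 -0.5; 0.4 1 0 -0.5; 0.4 1 0 -0.5; 0.4 1 0 -0.5; 0.4 1 0 0; 0.4 1 0 0")

```text
time_s: 1.77
tcp_pos: [0.4076, -0.1082, 0.2973]
ee_rot: [[-0.998, 0.063, -0.0], [0.063, 0.998, 0.0], [0.0, 0.0, -1.0]]
wrist_force: [0.2, 0.1, -0.6]
gripper_width: 0.575
gripper_force: 0.0
```

Request:
move_arm(targets="0.4 1 0 0; 0.4 1 0 0; 0.2 1 0 0; 0.2 1 0 0; 0.1 1 0 0; 0.1 1 0 0; 0 0.5 0 0; 0 0 0 0; 0 0 0 0")

```text
time_s: 2.52
tcp_pos: [0.4423, 0.0533, 0.2971]
ee_rot: [[-0.998, 0.062, -0.001], [0.062, 0.998, -0.0], [0.001, -0.0, -1.0]]
wrist_force: [-0.1, -1.0, -1.4]
gripper_width: 0.572
gripper_force: 0.0
```

```bash
python3 - <<'E'
from station import *
import cv2,numpy as np
s=sense();c=capture("wrist");print(s["tcp_pos"],s["joints"])
np.savez("pics/w1.npz",p=s["tcp_pos"],R=s["ee_rot"],**c);print({k:np.round(v,4).tolist() for k,v in c.items() if k!="image"})
cv2.imwrite("pics/w1.png",c["image"])
E
```

```text
[0.44231266 0.05328929 0.29713011] [ 2.78817250e+01  1.25835449e+00 -1.55173490e+01 -1.10484241e-02
 -7.32912971e+01 -1.21435176e+02]
{'fx': 309.7069, 'fy': 309.7069, 'cx': 320.2422, 'cy': 198.0217, 'hand_eye': [[0.0007, 0.9539, 0.3, 0.0822], [1.0, -0.0008, 0.0004, 0.0002], [0.0007, 0.3, -0.9539, -0.163], [0.0, 0.0, 0.0, 1.0]]}
```

View pics/w1.png

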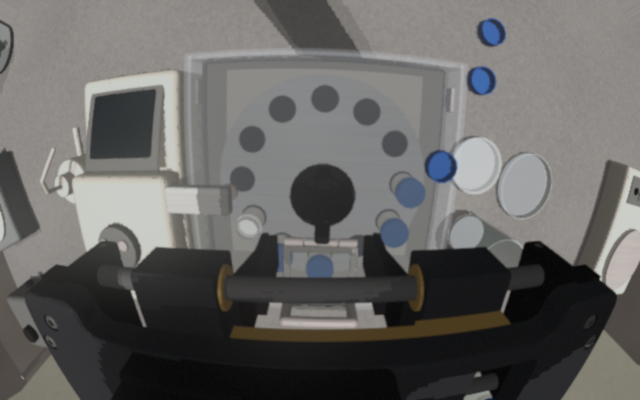

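```bash
cat > wp.py <<'E'
import numpy as np
def wproj(d,p):
    H=d["hand_eye"];q=d["R"].T@(np.array(p)-d["p"]);q=H[:3,:3].T@(q-H[:3,3])
    v=np.array([q[0],-q[1],-q[2]]);n=np.hypot(v[0],v[1]);r=d["fx"]*np.arctan2(n,v[2])
    return np.array([d["cx"],d["cy"]])+r*v[:2]/n
E
python3 - <<'E'
import numpy as np,cv2
from wp import *;from fit import w
d=np.load("pics/w1.npz")
x=[.4547,.0542,np.radians(-5.43)]
P={"c_top":(0,0,.204),"corner-+":(-.15,.15,.147),"corner--":(-.15,-.15,.147),"p180":(-.1,0,.1),"cap60":(.05,.0866,.137),"cap90":(0,.1,.137),"open":(.05,-.0866,.134),"loosecap":(-.04,.125,.161),"bar":(.135,0,.19),"hinge":(.055,0,.147),"finA":(.032,0,.204),"finB":(-.032,0,.204)}
for k,l in P.items():print(k,np.round(wproj(d,w(x,l)),1))
a=d["image"][140:260,262:382].astype(float);a=np.clip(a*4,0,255).astype(np.uint8)
cv2.imwrite("pics/w1c.png",cv2.resize(a,(600,600),interpolation=cv2.INTER_CUBIC))
E
```

```text
c_top [322.1 213.2]
corner-+ [467.2  64.9]
corner-- [184.4  54.3]
p180 [324.7  99.2]
cap60 [394.5 235.6]
cap90 [410.8 195. ]
open [246.2 230. ]
loosecap [443.6 165.7]
bar [317.7 321.9]
hinge [320.1 241.7]
finA [320.8 245.8]
finB [323.4 177.9]
```

View pics/w1c.png

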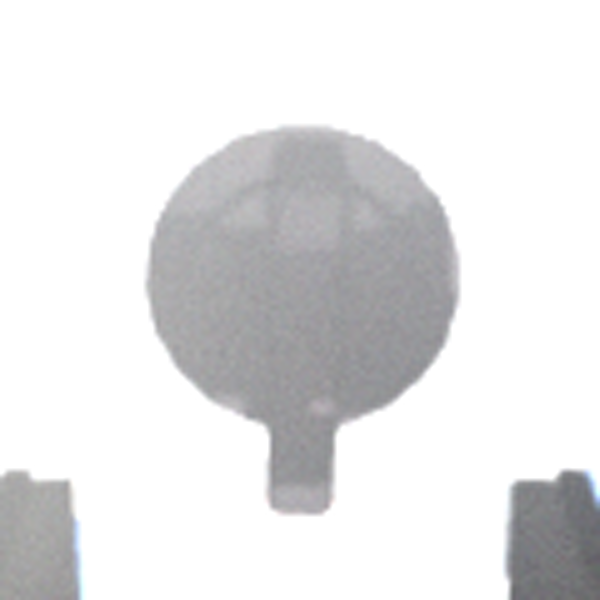

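```bash
cat >> fit.py <<'E'
E
cat > fit2.py <<'E'
from fit import *;from wp import *
d=np.load("pics/w1.npz")
W=[((394,232),r(60)),((410,191),r(90)),((441,165.5),(-.04,.125,.161)),((463.5,65),(-.15,.15,.147)),((187,55),(-.15,-.15,.147)),((322.6,193.6),(0,0,.158))]
g=lambda x:np.concatenate([wproj(d,w(x,l))-np.array(u) for u,l in W])
K=[o for o in O]
K.append(("top",(318,286),(0,0,.158)));K.append(("side",(316,245),(0,0,.158)))
f2=lambda x:np.concatenate([proj(n,w(x,l))-px(n,u) for n,u,l in K])
h=lambda x:np.concatenate([1.5*f2(x),g(x)])
for nm,q in(("tabletop",f2),("wrist",g),("both",h)):
    s=least_squares(q,[.45,.05,-.1],loss="soft_l1");x=s.x;print(nm,np.round(x[:2],4),np.degrees(x[2]));print(np.round(f2(x).reshape(-1,2)[-2:],1).tolist(),np.round(g(x).reshape(-1,2),1).tolist())
print("bar",w(x,(.135,0,.19)),"bar60",w(x,(.0578,0,.238)))
for a in(-9,-5.4,-2,0):
    y=[x[0],x[1],np.radians(a)];print(a,[np.round(wproj(d,w(y,(s,t,z))),1).tolist() for s,z in((.032,.204),(.032,.16),(-.032,.204),(-.032,.16)) for t in (0,)])
E
python3 fit2.py
```

```text
tabletop [0.4547 0.0543] -5.448909509010833
[[0.4, -0.6], [-0.1, -0.9]] [[0.6, 3.7], [0.9, 4.0], [2.7, 0.2], [3.9, -0.1], [-2.5, -0.7], [-0.6, 4.1]]
wrist [0.4533 0.0533] -5.14825446865395
[[0.8, -0.0], [-0.6, -1.1]] [[0.1, 2.2], [0.2, 2.4], [1.8, -1.8], [2.4, -2.3], [-4.0, -1.1], [-1.7, 2.8]]
both [0.4543 0.054 ] -5.343068958792156
[[0.5, -0.5], [-0.2, -0.9]] [[0.4, 3.2], [0.7, 3.5], [2.4, -0.4], [3.4, -0.7], [-3.0, -0.8], [-0.9, 3.7]]
bar [0.58870453 0.0414599  0.19      ] bar60 [0.51183996 0.04864869 0.238     ]
-9 [[318.5, 245.3], [318.7, 226.9], [325.5, 177.6], [324.8, 167.1]]
-5.4 [[320.6, 245.5], [320.6, 227.0], [323.1, 177.5], [322.8, 167.0]]
-2 [[322.7, 245.5], [322.4, 227.0], [320.9, 177.5], [320.9, 167.0]]
0 [[323.9, 245.4], [323.5, 226.9], [319.6, 177.5], [319.7, 167.1]]
```

Request:
move_arm(targets="0.45 0.03 -0.6 -0.3; 0 0 -1 0; 0 0 -1 0; 0 0 -1 0; 0 0 -0.8 0; 0 0 -0.6 0; 0 0 0 0; 0 0 0 0", gripper=50)

```text
time_s: 3.23
tcp_pos: [0.4537, 0.0527, 0.1724]
ee_rot: [[-0.996, 0.091, -0.001], [0.091, 0.996, -0.001], [0.001, -0.001, -1.0]]
wrist_force: [0.3, -0.0, 0.3]
gripper_width: 0.576
gripper_force: 0.0
```

Request:
move_arm(targets="0 0 0 0; 0 0 0 0; 0 0 0 0; 0 0 0 0; 0 0 0 0; 0 0 0 0; 0 0 0 0; 0 0 0 0", gripper=8)

```text
time_s: 3.9
tcp_pos: [0.4541, 0.0544, 0.1728]
ee_rot: [[-0.996, 0.09, 0.001], [0.09, 0.996, 0.001], [-0.001, 0.001, -1.0]]
wrist_force: [-0.9, 2.9, 1.5]
gripper_width: 0.16
gripper_force: 30.0
```

Request:
move_arm(targets="0 0 0 0.6; 0 0 0 0.6; 0 0 0 0.6; 0 0 0 0.6; 0 0 0 0.6; 0 0 0 0.6; 0 0 0 0.6; 0 0 0 0.6; 0 0 0 0.6; 0 0 0 0.6")

```text
time_s: 4.73
tcp_pos: [0.454, 0.0549, 0.1728]
ee_rot: [[-0.906, -0.423, 0.001], [-0.423, 0.906, 0.002], [-0.001, 0.002, -1.0]]
wrist_force: [-2.3, 5.4, 1.9]
gripper_width: 0.157
gripper_force: 30.0
```

Request:
move_arm(targets="0 0 0 0.6; 0 0 0 0.6; 0 0 0 0.6; 0 0 0 0.6; 0 0 0 0.6; 0 0 0 0.6; 0 0 0 0.6; 0 0 0 0.6; 0 0 0 0.6; 0 0 0 0.6")

```text
time_s: 5.57
tcp_pos: [0.4536, 0.0553, 0.1728]
ee_rot: [[-0.573, -0.819, -0.0], [-0.819, 0.573, 0.003], [-0.002, 0.002, -1.0]]
wrist_force: [-4.6, 7.5, 3.2]
gripper_width: 0.157
gripper_force: 30.0
```

Request:
move_arm(targets="0 0 0 0; 0 0 0 0; 0 0 0 0; 0 0 0 0")

```text
time_s: 5.9
tcp_pos: [0.4536, 0.0553, 0.1728]
ee_rot: [[-0.575, -0.818, -0.0], [-0.818, 0.575, 0.003], [-0.002, 0.002, -1.0]]
wrist_force: [-4.6, 8.7, 3.6]
gripper_width: 0.154
gripper_force: 30.0
```

Request:
move_arm(targets="0 0 0 0; 0 0 0 0; 0 0 0 0; 0 0 0 0; 0 0 0.5 0; 0 0 0.8 0; 0 0 0.9 0; 0 0 0.9 0; 0 0 0.9 0", gripper=50)

```text
time_s: 6.65
tcp_pos: [0.4537, 0.0533, 0.2734]
ee_rot: [[-0.576, -0.818, -0.0], [-0.818, 0.576, -0.001], [0.001, 0.0, -1.0]]
wrist_force: [0.2, 1.4, 0.8]
gripper_width: 0.574
gripper_force: 0.0
```

Request:
move_arm(targets="0.7 0 0 0.7; 0.7 -0.1 0 0.8; 0.8 -0.1 0 0.9; 0.8 -0.1 0 0.9; 0.8 -0.1 0 0.9; 0.8 -0.1 0 0.9; 0.7 0 0 0.8; 0.1 0 0 0; 0 0 0 0; 0 0 0 0", gripper=50)

```text
time_s: 7.48
tcp_pos: [0.5882, 0.0409, 0.2721]
ee_rot: [[-0.1, -0.995, -0.001], [-0.995, 0.1, -0.0], [0.0, 0.001, -1.0]]
wrist_force: [0.4, 0.2, -0.1]
gripper_width: 0.572
gripper_force: 0.0
```

```bash
python3 - <<'E'
from station import *
import cv2,numpy as np
s=sense();c=capture("wrist");print(s["tcp_pos"],s["joints"],s["ee_rot"])
d=dict(p=s["tcp_pos"],R=s["ee_rot"],**c);np.savez("pics/w2.npz",**d)
cv2.imwrite("pics/w2.png",c["image"])
from wp import *;from fit import w
x=[.4537,.0545,np.radians(-5.35)]
for l in((.135,-.032,.19),(.135,0,.19),(.135,.032,.19),(.055,0,.147),(.1,0,.134),(0,0,.204)):print(l,wproj(d,w(x,l)))
t=capture("top")["image"][140:275,245:395];q=capture("side")["image"][135:265,250:390]
cv2.imwrite("pics/ts2.png",np.hstack([cv2.resize(t,(400,400),interpolation=3),cv2.resize(q,(400,400),interpolation=3)]))
E
```

```text
[0.58824407 0.04094605 0.27208509] [ 1.97003495e+01  1.69225874e+01  4.42670262e-02 -1.01053710e-02
 -7.32033208e+01 -2.54254046e+01] [[-9.98053835e-02 -9.95005995e-01 -1.39841920e-03]
 [-9.95006872e-01  9.98059231e-02 -3.21371572e-04]
 [ 4.59337160e-04  1.35936210e-03 -9.99998971e-01]]
(0.135, -0.032, 0.19) [320.92035398 168.14486534]
(0.135, 0, 0.19) [321.12471914 205.68557125]
(0.135, 0.032, 0.19) [321.30620952 240.37158863]
(0.055, 0, 0.147) [401.60574077 191.00861837]
(0.1, 0, 0.134) [355.42396115 187.59345899]
(0, 0, 0.204) [476.6200423  209.26920269]
```

View pics/w2.png

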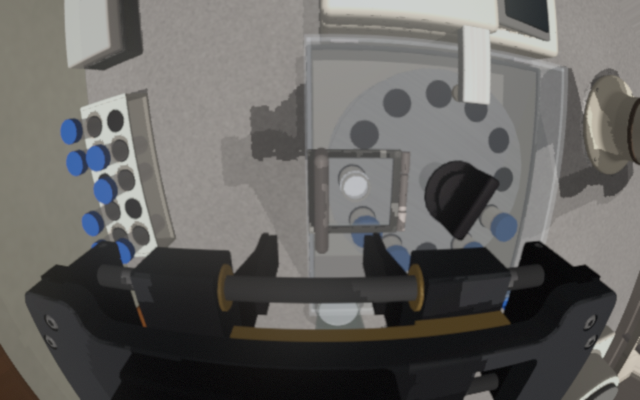

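View pics/ts2.png

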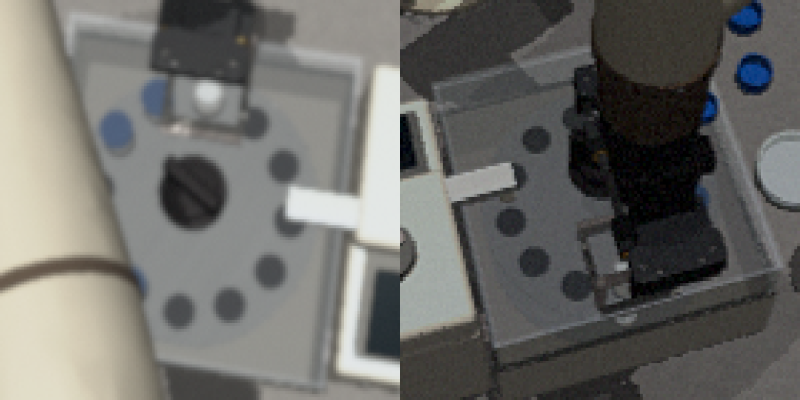

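The open tube (pale circle, wrist view (353,183)) is now under the port. The bar sits at u≈321, right where predicted. I'll descend and pinch it.

Request:
move_arm(targets="0 0 -0.8 0; 0 0 -1 0; 0 0 -1 0; 0 0 -0.8 0; 0 0 -0.44 0; 0 0 0 0; 0 0 0 0", gripper=50)

```text
time_s: 8.22
tcp_pos: [0.5891, 0.0412, 0.1722]
ee_rot: [[-0.098, -0.995, 0.001], [-0.995, 0.098, -0.0], [0.0, -0.001, -1.0]]
wrist_force: [0.8, 0.2, 0.6]
gripper_width: 0.569
gripper_force: 0.0
```

Request:
move_arm(targets="0 0 0 0; 0 0 0 0; 0 0 0 0; 0 0 0 0; 0 0 0 0; 0 0 0 0; 0 0 0 0; 0 0 0 0", gripper=6)

```text
time_s: 8.88
tcp_pos: [0.5877, 0.0413, 0.1713]
ee_rot: [[-0.098, -0.995, -0.003], [-0.995, 0.098, -0.0], [0.0, 0.003, -1.0]]
wrist_force: [-4.5, 1.5, 2.7]
gripper_width: 0.129
gripper_force: 30.0
```

```bash
python3 - <<'E'
import numpy as np
a=np.radians(np.arange(0,61,5)+np.degrees(np.arctan2(43,80)));R=np.hypot(43,80)/25
dx=np.diff(R*np.cos(a));dz=np.diff(R*np.sin(a))
print("; ".join(f"{x*.9956:.2f} {-x*.0932:.2f} {z:.2f} 0" for x,z in zip(dx,dz)))
E
```

```text
-0.16 0.02 0.27 0; -0.18 0.02 0.26 0; -0.21 0.02 0.24 0; -0.23 0.02 0.22 0; -0.24 0.02 0.20 0; -0.26 0.02 0.18 0; -0.28 0.03 0.15 0; -0.29 0.03 0.13 0; -0.30 0.03 0.10 0; -0.31 0.03 0.08 0; -0.31 0.03 0.05 0; -0.31 0.03 0.02 0
```

Request:
move_arm(targets="-0.08 0.01 0.14 0; -0.08 0.01 0.13 0; -0.09 0.01 0.13 0; -0.09 0.01 0.13 0; -0.1 0.01 0.12 0; -0.11 0.01 0.12 0; -0.11 0.01 0.11 0; -0.12 0.01 0.11 0; -0.12 0.01 0.1 0; -0.12 0.01 0.1 0")

```text
time_s: 9.72
tcp_pos: [0.5639, 0.0436, 0.2022]
ee_rot: [[-0.098, -0.995, 0.002], [-0.995, 0.098, -0.0], [-0.0, -0.002, -1.0]]
wrist_force: [2.3, -2.6, -3.6]
gripper_width: 0.129
gripper_force: 30.0
```

Request:
move_arm(targets="-0.13 0.01 0.09 0; -0.13 0.01 0.09 0; -0.14 0.02 0.08 0; -0.14 0.01 0.07 0; -0.14 0.02 0.07 0; -0.15 0.01 0.06 0; -0.15 0.02 0.05 0; -0.15 0.01 0.05 0; 0 0 0 0; 0 0 0 0")

```text
time_s: 10.55
tcp_pos: [0.5376, 0.0461, 0.2186]
ee_rot: [[-0.097, -0.995, 0.008], [-0.995, 0.097, -0.0], [-0.0, -0.008, -1.0]]
wrist_force: [4.4, -3.3, 3.3]
gripper_width: 0.126
gripper_force: 30.0
```

Request:
move_arm(targets="-0.15 0.02 0.04 0; -0.15 0.01 0.04 0; -0.15 0.02 0.03 0; -0.16 0.01 0.02 0; -0.15 0.02 0.01 0; -0.16 0.01 0.01 0; 0 0 0 0; 0 0 0 0; 0 0 0 0")

```text
time_s: 11.3
tcp_pos: [0.5151, 0.0485, 0.2233]
ee_rot: [[-0.096, -0.995, 0.01], [-0.995, 0.096, -0.0], [-0.001, -0.01, -1.0]]
wrist_force: [3.8, -4.6, 6.3]
gripper_width: 0.125
gripper_force: 30.0
```

```bash
python3 - <<'E'
from station import *
import cv2,numpy as np
from wp import *;from fit import w,proj
s=sense();c=capture("wrist");d=dict(p=s["tcp_pos"],R=s["ee_rot"],**c);np.savez("pics/w3.npz",**d);print(s["tcp_pos"],s["wrist_force"])
q=capture("side");x=[.4537,.0545,np.radians(-5.35)]
for a in(50,55,60,65):
    A=np.radians(a);R=lambda X,Z,y:w(x,(.055+X*np.cos(A)-Z*np.sin(A),y,.147+X*np.sin(A)+Z*np.cos(A)))
    print(a,"wrist bar",[np.round(wproj(d,R(.08,.043,y)),1).tolist() for y in(-.032,.032)],"tipedge lower",[np.round(wproj(d,R(.089,0,y)),1).tolist() for y in(-.042,.042)],"upper",[np.round(wproj(d,R(.089,.005,y)),1).tolist() for y in(-.042,)],
     "side bar",np.round(proj("side",R(.08,.043,-.032)),1).tolist(),"tip",[np.round(proj("side",R(.089,0,y)),1).tolist() for y in(-.042,.042)])
a=d["image"][60:260,200:460];b=q["image"][175:255,270:374]
cv2.imwrite("pics/w3.png",np.vstack([cv2.resize(a,(390,300),interpolation=3),cv2.resize(b,(390,300),interpolation=3)]))
E
```

```text
[0.51514142 0.04848658 0.22325135] [ 3.75882228 -4.59984052  6.2916864 ]
50 wrist bar [[298.2, 205.0], [301.7, 305.8]] tipedge lower [[234.9, 177.1], [247.9, 297.1]] upper [[239.7, 178.4]] side bar [315.8, 198.5] tip [[316.1, 215.3], [346.0, 207.8]]
55 wrist bar [[313.4, 205.8], [314.7, 307.2]] tipedge lower [[242.9, 179.0], [255.3, 301.6]] upper [[248.8, 180.2]] side bar [315.0, 195.8] tip [[315.5, 212.6], [345.5, 205.0]]
60 wrist bar [[328.9, 206.2], [328.0, 307.8]] tipedge lower [[252.5, 180.7], [263.8, 305.7]] upper [[259.3, 181.8]] side bar [314.2, 193.2] tip [[314.8, 209.7], [344.8, 202.3]]
65 wrist bar [[344.5, 206.2], [341.3, 307.6]] tipedge lower [[263.5, 182.3], [273.4, 309.4]] upper [[271.2, 183.2]] side bar [313.4, 190.8] tip [[314.1, 206.9], [344.1, 199.5]]
```

View pics/w3.png

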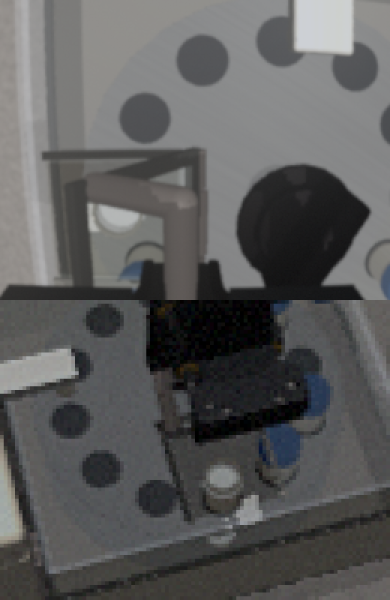

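Request:
move_arm(targets="-0.09 0.01 0 0; -0.09 0.01 0 0; 0 0 0 0; 0 0 0 0; 0 0 0 0; 0 0 0 0")

```text
time_s: 11.9
tcp_pos: [0.5105, 0.049, 0.2232]
ee_rot: [[-0.097, -0.995, 0.009], [-0.995, 0.097, -0.0], [-0.001, -0.009, -1.0]]
wrist_force: [3.4, -4.7, 6.2]
gripper_width: 0.124
gripper_force: 30.0
```

Request:
move_arm(targets="0 0 0 0; 0 0 0 0; 0 0 0 0; 0 0 0 0; 0 0 0 0; 0 0 0 0; 0 0 0 0; 0 0 0 0")

```text
time_s: 12.57
tcp_pos: [0.5105, 0.0489, 0.2232]
ee_rot: [[-0.096, -0.995, 0.009], [-0.995, 0.097, -0.0], [-0.001, -0.009, -1.0]]
wrist_force: [3.1, -4.3, 6.7]
gripper_width: 0.126
gripper_force: 30.0
```

```bash
python3 - <<'E'
from station import *
import cv2,numpy as np
from wp import *;from fit import w
s=sense();c=capture("wrist");d=dict(p=s["tcp_pos"],R=s["ee_rot"],**c);print(s["tcp_pos"])
x=[.4537,.0545,np.radians(-5.35)]
for a in(55,60,65):
    A=np.radians(a);R=lambda X,Z,y:w(x,(.055+X*np.cos(A)-Z*np.sin(A),y,.147+X*np.sin(A)+Z*np.cos(A)))
    print(a,wproj(d,R(.08,.043,-.032)),wproj(d,R(.089,0,-.042)))
cv2.imwrite("pics/w4.png",cv2.resize(d["image"][60:260,200:460],(780,600),interpolation=3))
E
```

```text
[0.51047947 0.04893157 0.2231805 ]
55 [304.20342001 205.85647469] [235.03473023 179.11021396]
60 [319.71534127 206.24435671] [244.28919782 180.81601566]
65 [335.34481633 206.17652375] [254.99926071 182.35647127]
```

View pics/w4.png

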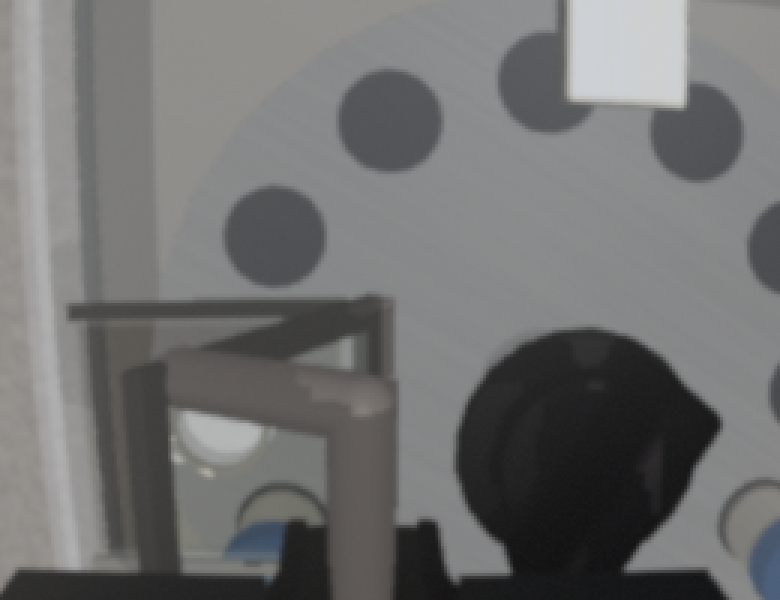

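The bar's centre is at crop x≈362, which is pixel 320.7 and about 60.3°. The lid tip reads about 59°. The open tube sits under the port at crop (220,425) and the hold is steady, so I'm handing in.

```bash
python3 -c "
from station import *
print(finish_job())"
```

```text
the job is handed in; nothing more can be done
None
```

I turned the carousel 60° counterclockwise, which put the open tube under the port, and handed the job in with the gripper still holding the lid at about 60° (59–60° by the wrist camera). I didn't go back to check the bystanders or the loose cap at the end.

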